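# Pack two screen-printing station trays

## Task

Pack the two station trays for the print class. In the large tray, lay the long squeegee in the long bay, stand the largest of the three white ink tubs in the bigger of the two squarish bays and the squeeze bottle in the smaller one; in the small tray, lay the short squeegee in the wide bay and stand the smallest tub in the narrow bay. Squeegees lie flat on the tray floor with their blades parallel to the rib beside them, tubs and bottle stand upright, nothing rests on a rim or rib, and the middle-sized tub stays on the bench where it is.

Things in the scene. Friction and masses are not known exactly. Their poses are not given: they have to be found in the camera images.
- long_squeegee_mid (a point): Wooden squeegee lying flat on the bench: a straight wooden handle bar with an amber blade along one long edge; 140 mm long (its y axis), 54 mm from handle back to blade edge (its x axis, blade to +x), 24 mm thick (z). The point is its centre, 12 mm above its underside. Blade 9 mm thick, half-way up. Pinch it across the 54 mm. About 160 g.
- short_squeegee_mid (a point): Wooden squeegee lying flat on the bench: a straight wooden handle bar with an amber blade along one long edge; same make as the long one, 92 mm long (y), 54 mm across (x, blade to +x), 24 mm thick (z). The point is its centre, 12 mm above its underside. About 110 g.
- large_tub_mid (a point): White plastic screw-lid ink tub, a plain upright cylinder, lid as wide as or slightly wider than the body; the largest of three: 64 mm diameter, 74 mm high. The point is its centre, 37 mm above its underside; z up. About 240 g.
- middle_tub_mid (a point): White plastic screw-lid ink tub, a plain upright cylinder, lid as wide as or slightly wider than the body; the middle-sized of three: 52 mm diameter, 62 mm high. The point is its centre, 31 mm above its underside. Not part of either kit.
- small_tub_mid (a point): White plastic screw-lid ink tub, a plain upright cylinder, lid as wide as or slightly wider than the body; the smallest of three: 40 mm diameter, 50 mm high. The point is its centre, 25 mm above its underside; z up. About 70 g.
- bottle_mid (a point): White plastic squeeze bottle with a grey pointed spout, standing: body 44 mm diameter and cylindrical up to 70 mm, spout tip at 98 mm. The point is on its axis, 49 mm above its underside; z up. About 110 g.
- large_tray: Fixed aluminium tray, dark floor, yaw within 0.25 rad, 195 (x) by 165 (y) mm; floor 2 mm thick; rims and ribs 3 mm thick, tops 10 mm above bench. Origin: centre of underside; x away from robot, y left, z up. Bay centres, inside sizes in mm: long bay (squeegee) x -44.5, y 0, 100 (x) by 159 (y); bigger squarish bay (tub) x 51.5, y 34.5, 86 by 90; smaller bay (bottle) x 51.5, y -46.5, 86 by 66.
- small_tray: Fixed aluminium tray, dark floor, yaw within 0.25 rad, 175 (x) by 116 (y) mm; floor 2 mm thick; rims and rib 3 mm thick, tops 10 mm above bench. Origin: centre of underside; x away from robot, y left, z up. Bay centres, inside sizes in mm: wide bay (squeegee) x -34.5, y 0, 100 (x) by 110 (y); narrow bay (smallest tub, anywhere in it) x 51.5, y 0, 66 (x) by 110 (y).
Mind the look-alikes: they are no part of the job. Leave any red look-alike of the part that bears small_tub_mid alone.

How it is judged:
By the outcome, as a careful person would: the job done as asked, in the order asked, and still so for the second after the job is handed in, with the robot touching nothing.
It also fails if it takes over 128 s, if anything falls off the work surface, if the arm or the gripper's body presses on something with over 40 N, if the wrist force passes 120 N, or if a joint passes its speed limit or range.

## Robot

A 7-joint arm with a two-finger parallel gripper is mounted at the origin on the work surface. World frame = base frame: x ahead of the robot, y to its left, z up, the work surface at z = 0. Lengths are in mm, angles in degrees, forces in N, time in s.
With the tool pointing down it reaches from about 400 to 850 mm from the base axis. Payload 4.5 kg.
Tool frame: the origin (TCP) lies at the centre of the arm's flange, where the gripper is bolted on; the fingertips stand 173 mm ahead of it and the grasp point (between the pads) lies 155 mm ahead of it; z points along the fingers, x is the direction in which the jaws open and shut, and the axes are right-handed (so a half turn about z gives the same grasp; the last joint's range is limited). The gripper opens to 85 mm and grips with 20 to 120 N. Pads are 22 mm wide; open, the fingers measure 114 mm over their backs; the gripper's body (76 mm by 85 mm) begins 54 mm behind the grasp point. The pads swing forward as they close: fully open they stand 13 mm farther back than shut.
Start: joints at [70.52, 39.483, -11.15, 89.685, 9.013, 51.709, -12.324], TCP at [228.246, -581.843, 404.717] pointing down, gripper open.
Joint ranges: [-172.22, 172.22], [-26.19, 119.32], [-84.43, 86.54], [7.71, 146.69], [-57.33, 237.33], [2.42, 119.75], [-152.13, 152.13]. Speed limits (degrees/s): [147.25, 147.25, 180, 180, 180, 180, 180].

## Interface

Orientations are given as a 3x3 rotation matrix whose columns are the frame's x, y, z axes.
In Python, from rig import ctrl gives the robot as it stands. The module is installed in compiled form; this text tells all that it offers.
- The arm moves only by the shell command python3 -m creep 'ROWS' [FORCE]. ROWS is JSON, a list of rows, each a list of 3 entries, a list of its own where there are three numbers: the opening, from 0 (shut) to 1 (fully open), then the shift along the world's x, y, z in mm, then the turn, a rotation vector about the world's x, y, z in rad. A call has 1 to 20 rows; each row is the pose to reach, as a shift and turn from the pose commanded when the call began; what a row does not reach only later rows make up. A row lasts 1/12 s, in which the tool goes at most 41.7 mm and 7.16 degrees, less where a joint would pass 70% of its speed; a pose out of reach is approached as far as the arm can. A call with a gripper value outside its range is refused whole. The fingers move at their own pace and stop on an object; FORCE is the grip in N (left out, the last holds). Time passes only in rows, so rows that repeat a pose let the fingers close. It gives the time, the measured TCP pose, the force and the opening at its end, in the units of the state.
- ctrl.read_state(): the state, without advancing time (a new reading comes with each control period).
- ctrl.capture(name): name is "scene" or "top" or "wrist"; returns a dict with "color" (480x640x3 uint8, red, green, blue), "fx", "fy", "cx", "cy" (pixels), "R" (3x3) and "t" (3): a world point X has camera coordinates R X + t; the wrist camera has in their place "T_tool_cam" (4x4, takes a point from camera to tool coordinates, whose origin is the TCP and whose axes are the tool frame's). Camera axes: x right, y down, z forward; pixel columns grow to the right and rows downward; lengths in mm; the calibration is good to about 2 mm. A picture is of the moment at which its call begins: read the wrist's pose just before it. There is no depth.
- ctrl.finish_job(): hands the job in, once; it reports no verdict.
Trained networks look in a picture, given as the dict that the camera call returned (one of the last four; its "shot" number tells which), for a name from the list of things; names that differ only in an ending like _2 or _b are one class to them, and where a whole thing is asked for, a point or a joint stands for the part that bears it (a point fixed in the world has none). Each returns a list of dicts, best first, with "confidence" (0 to 1); they miss things now and then, are a little off and sometimes report something else, mostly with a low value. They report only what shows in the picture. A call takes as long as a camera call. They do not tell look-alikes from the thing itself.
- ctrl.cut_out(picture, thing): "pixels" (480x640 bool, what is visible of it) and "at" ([row, column] in pixels, amid what is visible of it).
The state is a dict: "time": time; "qpos": joint angles; "qd": joint speeds; "joint_efforts": joint torques, N m; "ee_pos": TCP position; "ee_rot": TCP orientation; "wrist_force": force on the tool from outside, world axes, zero at the start; "torque": the same for the moment, N m; "grip_width": finger opening in mm.
Only numpy, scipy, OpenCV 4.12 (cv2) and the standard library are available. Lean on these libraries where they do the work, as an engineer would, in place of code of your own. Each camera call takes 0.05 s, during which the arm holds its last target.

## Working session

There is one attempt and no reset: what is moved stays moved. The work goes in short steps, Python scripts to look and compute and a shell command to move; the robot and the scene stay as the last step left them, time stands still between calls to the robot, and variables do not carry over. Pictures are saved under pics/ and viewed, and the job is handed in when it is done.

```bash
mkdir -p pics; python3 - <<'E'
from rig import ctrl
import cv2,numpy as np
s=ctrl.read_state();print({k:np.round(v,2).tolist() for k,v in s.items()})
for n in("scene","top","wrist"):
    p=ctrl.capture(n);cv2.imwrite(f"pics/{n}0.png",p["color"][:,:,::-1])
    print(n,{k:np.round(v,3).tolist() for k,v in p.items() if k!="color"})
E
```

```text
{'time': 0.0, 'qpos': [70.52, 39.53, -11.15, 89.75, 9.01, 51.71, -12.32], 'qd': [0.05, 0.06, 0.04, -0.08, 0.03, 0.1, 0.08], 'joint_efforts': [0.0, -53.96, -1.27, -15.85, 0.01, 0.01, 0.0], 'ee_pos': [228.08, -581.53, 403.89], 'ee_rot': [[0.37, -0.93, -0.0], [-0.93, -0.37, 0.0], [-0.0, 0.0, -1.0]], 'wrist_force': [-0.5, 0.02, 0.4], 'torque': [0.01, 0.03, -0.03], 'grip_width': 85.34}
scene {'fx': 575.589, 'fy': 575.589, 'cx': 316.85, 'cy': 227.779, 'R': [[0.317, 0.949, -0.002], [0.798, -0.267, -0.541], [-0.513, 0.17, -0.841]], 't': [-150.132, -442.204, 1430.083], 'shot': 1}
top {'fx': 458.304, 'fy': 458.304, 'cx': 313.027, 'cy': 240.014, 'R': [[0.031, -0.999, 0.006], [-0.975, -0.032, -0.22], [0.22, 0.001, -0.975]], 't': [-27.744, 607.945, 928.405], 'shot': 2}
wrist {'fx': 337.679, 'fy': 337.679, 'cx': 317.476, 'cy': 237.355, 'T_tool_cam': [[1.0, 0.001, -0.001, 0.852], [-0.0, 0.945, 0.328, -85.635], [0.001, -0.328, 0.945, 30.729], [0.0, 0.0, 0.0, 1.0]], 'shot': 3}
```

View pics/top0.png

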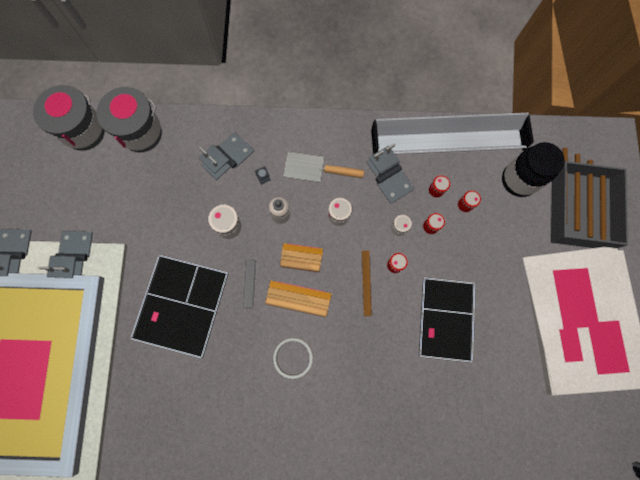

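View pics/scene0.png

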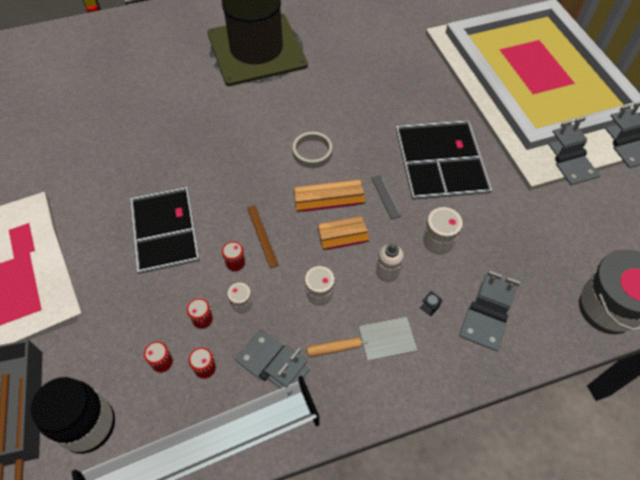

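View pics/wrist0.png

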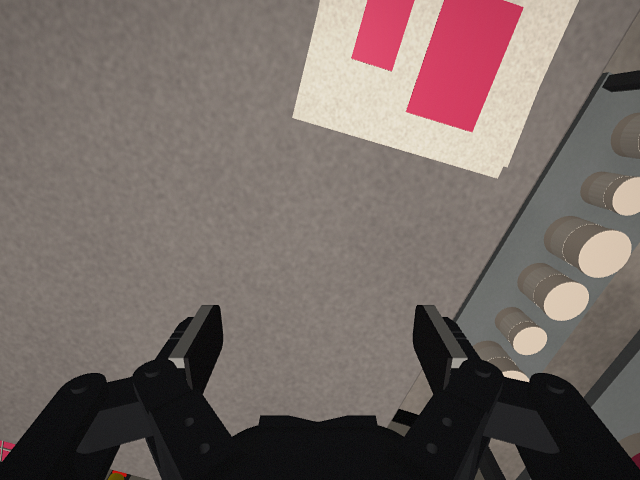

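```bash
cat > h.py <<'E'
import numpy as np,cv2
from scipy.optimize import minimize
from rig import ctrl
def box(lx,ly,h,z0=0,x0=0):
    return np.array([[x0+sx*lx/2,sy*ly/2,z0+z] for sx in(-1,1) for sy in(-1,1) for z in(0,h)],float)
def cyl(d,h,z0=0):
    a=np.linspace(0,2*np.pi,48,endpoint=False)
    return np.vstack([np.c_[d/2*np.cos(a),d/2*np.sin(a),0*a+z] for z in(z0,z0+h)])
def sq(l):  # wood x -27..~, blade to +27; hull
    return box(54,l,9,7.5)
M={'long_squeegee_mid':box(54,140,24),'short_squeegee_mid':box(54,92,24),'large_tub_mid':cyl(64,74),'middle_tub_mid':cyl(52,62),
'small_tub_mid':cyl(40,50),'bottle_mid':np.vstack([cyl(44,70),[[0,0,98]]]),'large_tray':box(195,165,10),'small_tray':box(175,116,10)}
def wristify(p,s):
    T=np.eye(4);T[:3,:3]=s['ee_rot'];T[:3,3]=s['ee_pos'];W=T@np.array(p['T_tool_cam']);I=np.linalg.inv(W)
    p['R']=I[:3,:3];p['t']=I[:3,3];return p
def proj(p,X):
    c=X@np.array(p['R']).T+np.array(p['t']);return np.c_[p['fx']*c[:,0]/c[:,2]+p['cx'],p['fy']*c[:,1]/c[:,2]+p['cy']]
def unproj(p,u,v,z):
    R=np.array(p['R']);d=R.T@np.array([(u-p['cx'])/p['fx'],(v-p['cy'])/p['fy'],1]);o=-R.T@np.array(p['t']);return o+d*(z-o[2])/d[2]
def place(X,q):
    c,s=np.cos(q[2]),np.sin(q[2]);return np.c_[q[0]+c*X[:,0]-s*X[:,1],q[1]+s*X[:,0]+c*X[:,1],X[:,2]+(q[3] if len(q)>3 else 0)]
def iou(p,m,X):
    uv=proj(p,X);S=4
    h=cv2.convexHull(((uv+0.5)*S*16).astype(np.int32)) # soft AA render at 4x
    r=np.zeros((480*S,640*S),np.uint8);cv2.fillConvexPoly(r,h,1,shift=4)
    r=cv2.resize(r.astype(np.float32),(640,480),interpolation=cv2.INTER_AREA);m=m.astype(np.float32)
    return np.minimum(r,m).sum()/np.maximum(r,m).sum()
def fit(X,obs,q0,yaw=True,z=0):
    f=lambda q:-sum(iou(p,m,place(X,[q[0],q[1],q[2]/50 if yaw else 0,z])) for p,m in obs)
    q0=np.array([q0[0],q0[1],q0[2]*50]) if yaw else np.array(q0[:2])
    g=f if yaw else (lambda q:f([q[0],q[1],0]))
    best=None
    n=len(q0);sim=np.vstack([q0,q0+np.eye(n)*6])
    for _ in range(2):
        r=minimize(g,sim[0],method='Nelder-Mead',options=dict(initial_simplex=sim,xatol=.05,fatol=1e-5,maxiter=150));sim=np.vstack([r.x,r.x+np.eye(n)*2])
    q=list(r.x)
    if yaw:q[2]/=50
    return np.round(q,3),round(-r.fun/len(obs),3)
E
python3 - <<'E'
from h import *
import pickle
P={}
for n in("top","scene"):
    p=ctrl.capture(n);P[n]=(p,{k:ctrl.cut_out(p,k) for k in M})
    for k,l in P[n][1].items():
        print(n,k,[(np.round(d['at']).tolist(),int(d['pixels'].sum()),round(d['confidence'],2)) for d in l])
pickle.dump(P,open('P.pkl','wb'));print(ctrl.read_state()['time'])
E
```

```text
top long_squeegee_mid [([298.0, 298.0], 1465, 0.95)]
top short_squeegee_mid [([255.0, 302.0], 1033, 0.68)]
top large_tub_mid [([222.0, 223.0], 788, 0.85)]
top middle_tub_mid [([211.0, 339.0], 513, 0.65)]
top small_tub_mid [([224.0, 402.0], 350, 0.88), ([202.0, 470.0], 360, 0.81), ([264.0, 400.0], 300, 0.74), ([184.0, 440.0], 332, 0.69), ([226.0, 435.0], 304, 0.6)]
top bottle_mid [([208.0, 280.0], 433, 0.65)]
top large_tray [([305.0, 180.0], 6734, 0.75)]
top small_tray [([323.0, 446.0], 4187, 0.95)]
scene long_squeegee_mid [([195.0, 327.0], 1745, 0.89), ([228.0, 443.0], 1391, 0.75)]
scene short_squeegee_mid [([235.0, 343.0], 1317, 0.79)]
scene large_tub_mid [([229.0, 444.0], 1361, 0.65)]
scene middle_tub_mid [([287.0, 320.0], 948, 0.77), ([229.0, 165.0], 4487, 0.21)]
scene small_tub_mid [([355.0, 156.0], 703, 0.89), ([298.0, 244.0], 569, 0.84), ([364.0, 198.0], 675, 0.78), ([313.0, 196.0], 623, 0.77), ([262.0, 393.0], 872, 0.75), ([253.0, 233.0], 581, 0.71)]
scene bottle_mid [([262.0, 390.0], 854, 0.58)]
scene large_tray [([158.0, 442.0], 5696, 0.9)]
scene small_tray [([231.0, 162.0], 4413, 0.65)]
1.05
```

```bash
python3 - <<'E'
from h import *
import pickle
P=pickle.load(open('P.pkl','rb'))
(pt,T),(ps,S)=P['top'],P['scene']
S['small_tub_mid']=[S['small_tub_mid'][1]]
F={}
for k in M:
    d=T[k][0];r,c=d['at'];q0=unproj(pt,c,r,M[k][:,2].max()/2)
    y='tray' in k or 'squee' in k
    for y0 in ([0.,] if 'tray' in k else [0.,.12] if y else [0.]):
        q0[2]=y0+(np.pi/2 if 'squee' in k else 0)
        oo=[fit(M[k],o,q0,y) for o in ([(pt,T[k][0]['pixels'])],[(ps,S[k][0]['pixels'])],[(pt,T[k][0]['pixels']),(ps,S[k][0]['pixels'])])]
        print(k,oo)
E
```

```text
long_squeegee_mid [(array([485.827,  20.364,   2.948]), np.float64(0.906)), (array([484.44 ,  20.445,   2.954]), np.float64(0.875)), (array([485.585,  19.983,   2.958]), np.float64(0.89))]
long_squeegee_mid [(array([485.806,  19.983,   2.956]), np.float64(0.906)), (array([483.61 ,  20.948,   2.965]), np.float64(0.875)), (array([485.159,  20.438,   2.962]), np.float64(0.89))]
short_squeegee_mid [(array([580.045,  16.757,   3.017]), np.float64(0.956)), (array([578.566,  17.078,   3.026]), np.float64(0.9)), (array([580.076,  16.61 ,   3.02 ]), np.float64(0.927))]
short_squeegee_mid [(array([580.028,  16.821,   3.018]), np.float64(0.956)), (array([578.72 ,  17.228,   3.035]), np.float64(0.899)), (array([580.078,  16.734,   3.02 ]), np.float64(0.927))]
large_tub_mid [(array([649.184, 190.522]), np.float64(0.859)), (array([648.764, 192.433]), np.float64(0.899)), (array([649.626, 191.508]), np.float64(0.878))]
middle_tub_mid [(array([684.519, -66.325]), np.float64(0.89)), (array([683.542, -65.992]), np.float64(0.91)), (array([684.469, -66.273]), np.float64(0.899))]
small_tub_mid [(array([ 658.815, -208.009]), np.float64(0.921)), (array([ 657.925, -208.126]), np.float64(0.877)), (array([ 658.526, -207.919]), np.float64(0.898))]
bottle_mid [(array([680.821,  70.507]), np.float64(0.928)), (array([682.108,  70.925]), np.float64(0.962)), (array([682.04 ,  70.599]), np.float64(0.943))]
large_tray [(array([ 4.62911e+02,  2.83942e+02, -2.21000e-01]), np.float64(0.981)), (array([ 4.64014e+02,  2.84476e+02, -2.22000e-01]), np.float64(0.978)), (array([ 4.63470e+02,  2.84138e+02, -2.20000e-01]), np.float64(0.978))]
small_tray [(array([ 4.51539e+02, -3.12949e+02, -7.60000e-02]), np.float64(0.973)), (array([ 4.52576e+02, -3.13842e+02, -8.50000e-02]), np.float64(0.954)), (array([ 4.51663e+02, -3.13371e+02, -7.80000e-02]), np.float64(0.962))]
```

```bash
python3 - <<'E'
import cv2
a=cv2.imread('pics/scene0.png')[140:330,200:520];b=cv2.imread('pics/top0.png')[180:370,130:500]
cv2.imwrite('pics/z1.png',cv2.resize(a,None,fx=2.4,fy=2.4,interpolation=2));cv2.imwrite('pics/z2.png',cv2.resize(b,None,fx=2.1,fy=2.1,interpolation=2))
E
```

```text
(no output)
```

View pics/z1.png

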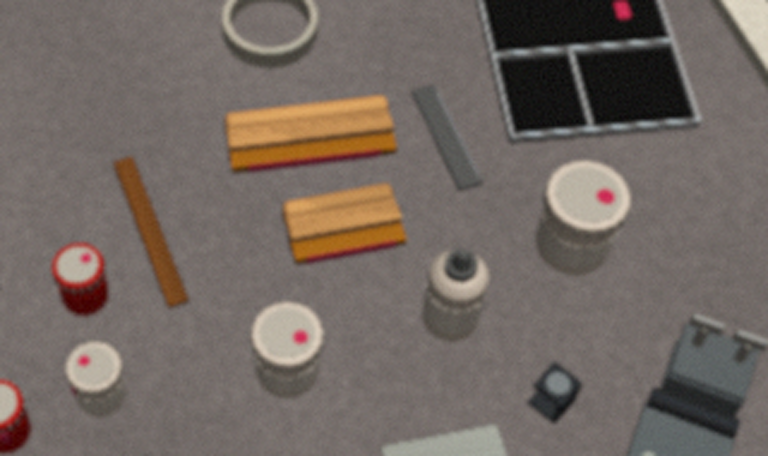

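View pics/z2.png

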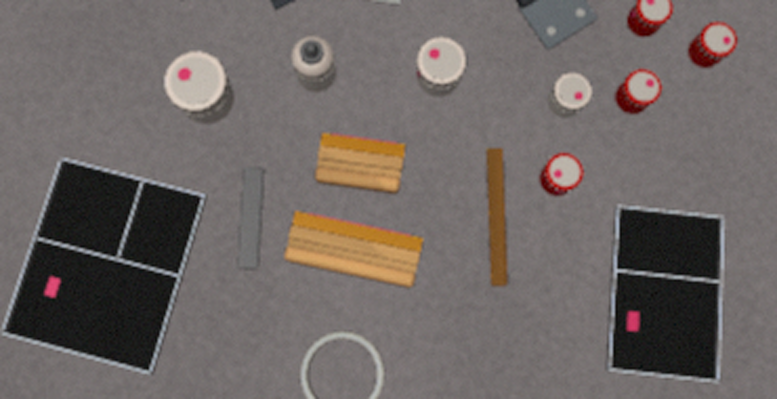

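```bash
python3 - <<'E'
from h import *
import pickle
P=pickle.load(open('P.pkl','rb'))
(pt,T),(ps,S)=P['top'],P['scene']
for k,l,q0 in(('long_squeegee_mid',140,[485,20,-.185]),('short_squeegee_mid',92,[580,17,-.12])):
    for w in(32,37):
        X=np.vstack([box(w,l,24,0,-27+w/2),box(54,l,9,7.5)])
        o=[(pt,T[k][0]['pixels']),(ps,S[k][0]['pixels'])]
        print(k,w,fit(X,o[:1],q0),fit(X,o[1:],q0),fit(X,o,q0))
def tr(q,x,y):c,s=np.cos(q[2]),np.sin(q[2]);return np.round([q[0]+c*x-s*y,q[1]+s*x+c*y],1)
L=[463.4,284.2,-.221];s=[452,-313.3,-.079]
print(tr(L,-44.5,0),tr(L,51.5,34.5),tr(L,51.5,-46.5),tr(s,-34.5,0),tr(s,51.5,0))
r=[unproj(pt,c,r,30)for r,c in((184,440),(226,435),(264,400),(202,470))];print(np.round(r))
E
```

```text
long_squeegee_mid 32 (array([ 4.86062e+02,  1.99510e+01, -1.89000e-01]), np.float64(0.92)) (array([ 4.87849e+02,  1.97210e+01, -1.73000e-01]), np.float64(0.942)) (array([ 4.87127e+02,  1.97490e+01, -1.90000e-01]), np.float64(0.927))
long_squeegee_mid 37 (array([ 4.8620e+02,  1.9965e+01, -1.8100e-01]), np.float64(0.92)) (array([ 4.87879e+02,  1.96980e+01, -1.74000e-01]), np.float64(0.941)) (array([ 4.87204e+02,  1.97410e+01, -1.89000e-01]), np.float64(0.927))
short_squeegee_mid 32 (array([ 5.80896e+02,  1.68320e+01, -1.23000e-01]), np.float64(0.949)) (array([ 5.81355e+02,  1.65030e+01, -1.26000e-01]), np.float64(0.958)) (array([ 5.81098e+02,  1.66520e+01, -1.21000e-01]), np.float64(0.951))
short_squeegee_mid 37 (array([ 5.80729e+02,  1.68070e+01, -1.23000e-01]), np.float64(0.948)) (array([ 5.81516e+02,  1.65990e+01, -1.18000e-01]), np.float64(0.956)) (array([ 5.8113e+02,  1.6560e+01, -1.2600e-01]), np.float64(0.951))
[420. 294.] [521.2 306.6] [503.5 227.5] [ 417.6 -310.6] [ 503.3 -317.4]
[[ 760. -299.   30.]
 [ 659. -285.   30.]
 [ 568. -204.   30.]
 [ 719. -367.   30.]]
```

```bash
python3 - <<'E'
from h import *
s=ctrl.read_state();R=np.array(s['ee_rot']);print(np.arctan2(R[1,0],R[0,0]),R[:,2])
E
python3 -m creep '[[0.85,[10,20,0],[0,0,0.06]],[0.85,[25,57,0],[0,0,0.18]],[0.85,[40,94,0],[0,0,0.3]],[0.85,[56,131,0],[0,0,0.42]],[0.85,[72,168,-5],[0,0,0.54]],[0.85,[88,205,-10],[0,0,0.66]],[0.85,[104,242,-15],[0,0,0.78]],[0.85,[120,279,-20],[0,0,0.9]],[0.85,[136,316,-30],[0,0,1.0]],[0.85,[152,353,-40],[0,0,1.0]],[0.85,[168,390,-50],[0,0,1.0]],[0.85,[184,427,-60],[0,0,1.0]],[0.85,[199,463,-70],[0,0,1.0]],[0.85,[214,498,-80],[0,0,1.0]],[0.85,[229,533,-90],[0,0,1.0]],[0.85,[244,568,-100],[0,0,1.0]],[0.85,[258.8,601.8,-110],[0,0,1.0]],[0.85,[258.8,601.8,-130],[0,0,1.0]],[0.85,[258.8,601.8,-130],[0,0,1.0]]]' 40
```

```text
-1.1970600622977248 [ 2.96357218e-05 -4.08394461e-05 -9.99999999e-01]
time: 2.63
ee_pos: [487.3, 23.0, 272.6]
ee_rot: [[0.982, -0.19, -0.002], [-0.19, -0.982, 0.001], [-0.002, -0.001, -1.0]]
wrist_force: [-0.4, 0.2, 0.3]
grip_width: 72.7
```

```bash
cat >> h.py <<'E'
def look(n):
    s=ctrl.read_state();p=wristify(ctrl.capture('wrist'),s)
    cv2.imwrite(f'pics/{n}.png',p['color'][:,:,::-1]);print(s['time'],np.round(s['ee_pos'],1),round(float(np.arctan2(s['ee_rot'][1][0],s['ee_rot'][0][0])),3),np.round(s['wrist_force'],1),s['grip_width'])
    return p
E
python3 - <<'E'
from h import *
p=look('w1')
l=ctrl.cut_out(p,'long_squeegee_mid')
X=np.vstack([box(34,140,24,0,-10),box(54,140,9,7.5)])
for d in l: print(d['at'],d['confidence'],d['pixels'].sum(),fit(X,[(p,d['pixels'])],[487,20,-.185]))
print(np.round(ctrl.read_state()['ee_pos'],1))
E
```

```text
2.6333 [487.3  23.  272.6] -0.191 [-0.4  0.2  0.3] 72.686575524656
[235.9, 318.6] 0.56 14373 (array([ 4.89426e+02,  2.00510e+01, -1.79000e-01]), np.float64(0.968))
[486.7  19.6 274.5]
```

View pics/w1.png

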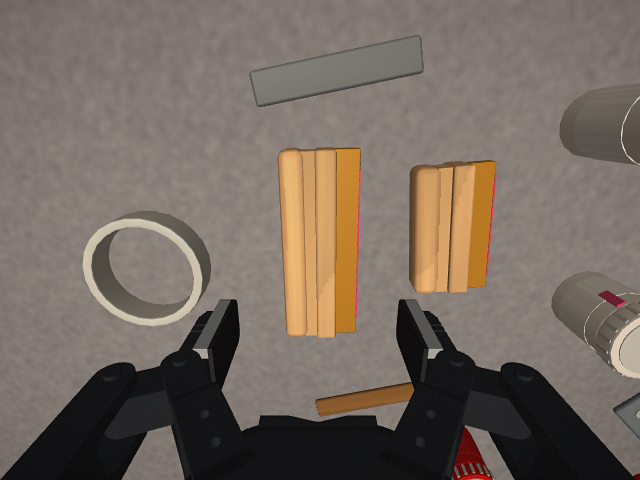

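```bash
python3 -m creep '[[0.85,[1,0,-30],[0,0,0.015]],[0.85,[1,0,-62],[0,0,0.015]],[0.85,[1,0,-85],[0,0,0.015]],[0.85,[1,0,-96],[0,0,0.015]],[0.85,[1,0,-98.5],[0,0,0.015]],[0.85,[1,0,-98.5],[0,0,0.015]],[0.3,[1,0,-98.5],[0,0,0.015]],[0.3,[1,0,-98.5],[0,0,0.015]],[0.3,[1,0,-98.5],[0,0,0.015]],[0.3,[1,0,-98.5],[0,0,0.015]],[0.3,[1,0,-98.5],[0,0,0.015]],[0.3,[1,0,-98.5],[0,0,0.015]]]' 40; python3 - <<'E'
from h import *
p=look('w2')
E
```

```text
time: 3.73
ee_pos: [488.3, 19.4, 177.8]
ee_rot: [[0.983, -0.182, 0.002], [-0.182, -0.983, -0.0], [0.002, 0.0, -1.0]]
wrist_force: [-1.6, -0.6, 7.4]
grip_width: 52.9
3.7333 [488.3  19.4 177.8] -0.183 [-1.6 -0.6  7.4] 52.898359494547
```

View pics/w2.png

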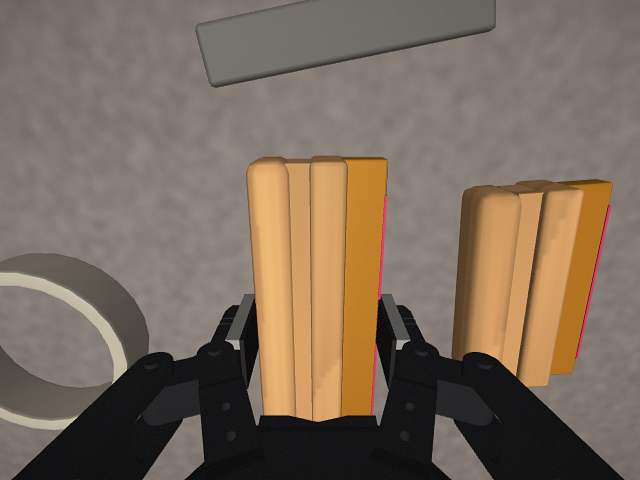

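```bash
python3 -m creep '[[0.3,[0,0,10],[0,0,0]],[0.3,[0,0,35],[0,0,0]],[0.3,[-4,15,55],[0,0,0]],[0.3,[-11,45,60],[0,0,-0.01]],[0.3,[-20,80,60],[0,0,-0.02]],[0.3,[-29,117,60],[0,0,-0.03]],[0.3,[-38,154,60],[0,0,-0.039]],[0.3,[-47,191,60],[0,0,-0.039]],[0.3,[-56,226,60],[0,0,-0.039]],[0.3,[-64,256,60],[0,0,-0.039]],[0.3,[-68,274,60],[0,0,-0.039]],[0.3,[-68,274,55],[0,0,-0.039]],[0.3,[-68,274,45],[0,0,-0.039]],[0.3,[-68,274,40],[0,0,-0.039]],[0.3,[-68,274,40],[0,0,-0.039]],[0.3,[-68,274,40],[0,0,-0.039]]]'; python3 - <<'E'
from h import *
p=look('w3')
E
```

```text
time: 5.12
ee_pos: [420.4, 292.3, 215.8]
ee_rot: [[0.975, -0.221, -0.001], [-0.221, -0.975, -0.002], [-0.0, 0.002, -1.0]]
wrist_force: [-0.2, 0.1, -1.5]
grip_width: 52.5
5.1167 [420.4 292.3 215.8] -0.223 [-0.2  0.1 -1.5] 52.52188142768505
```

View pics/w3.png

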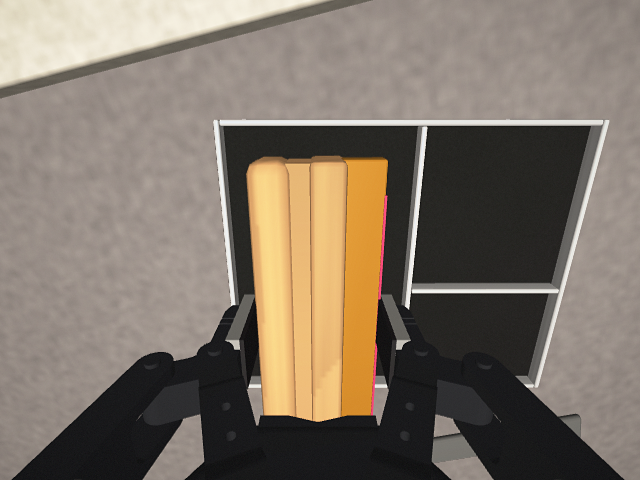

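```bash
python3 - <<'E'
from h import *
s=ctrl.read_state();p=wristify(ctrl.capture('wrist'),s);print(np.round(s['ee_pos'],1))
L=[463.4,284.2,-.221]
X=np.array([[-97.5,82.5,10],[97.5,82.5,10],[97.5,-82.5,10.],[7,82.5,10],[7,-13.5,10]])
print(np.round(proj(p,place(X,L)),1))
for u,v in((215.5,121),(608,121),(541,387)):print(np.round(unproj(p,u,v,10),1))
print(np.round(place(X,L),1))
E
```

```text
[420.5 292.6 216.1]
[[205.6 121.8]
 [603.  121.1]
 [532.9 389.1]
 [418.4 121.4]
 [402.5 295.1]]
[391.2 385.3  10. ]
[579.  342.8  10. ]
[545.6 182.9  10. ]
[[386.4 386.1  10. ]
 [576.6 343.3  10. ]
 [540.4 182.3  10. ]
 [488.3 363.2  10. ]
 [467.3 269.5  10. ]]
```

```bash
python3 -m creep '[[0.3,[2.5,1,-10],[0,0,0]],[0.3,[2.5,1,-22],[0,0,0]],[0.3,[2.5,1,-30],[0,0,0]],[0.3,[2.5,1,-34],[0,0,0]],[0.3,[2.5,1,-35.5],[0,0,0]],[0.3,[2.5,1,-35.5],[0,0,0]],[0.3,[2.5,1,-35.5],[0,0,0]],[0.74,[2.5,1,-35.5],[0,0,0]],[0.74,[2.5,1,-35.5],[0,0,0]],[0.74,[2.5,1,-35.5],[0,0,0]],[0.74,[2.5,1,-35.5],[0,0,0]]]';python3 -m creep '[[0.74,[0,0,10],[0,0,0]],[0.74,[0,0,40],[0,0,0]],[0.8,[0,0,78],[0,0,0]],[1,[0,0,110],[0,0,0]],[1,[0,0,112],[0,0,0]],[1,[0,0,112],[0,0,0]]]';python3 - <<'E'
from h import *
p=look('w4')
E
```

```text
time: 6.13
ee_pos: [422.7, 295.0, 181.0]
ee_rot: [[0.976, -0.219, 0.001], [-0.219, -0.976, 0.0], [0.0, -0.001, -1.0]]
wrist_force: [-0.7, 0.2, 0.3]
grip_width: 63.1
time: 6.63
ee_pos: [423.1, 295.2, 295.4]
ee_rot: [[0.976, -0.22, 0.004], [-0.22, -0.976, 0.003], [0.003, -0.004, -1.0]]
wrist_force: [-0.6, -0.2, -0.4]
grip_width: 85.4
6.6333 [423.1 295.2 295.4] -0.221 [-0.6 -0.2 -0.4] 85.41263940143443
```

View pics/w4.png

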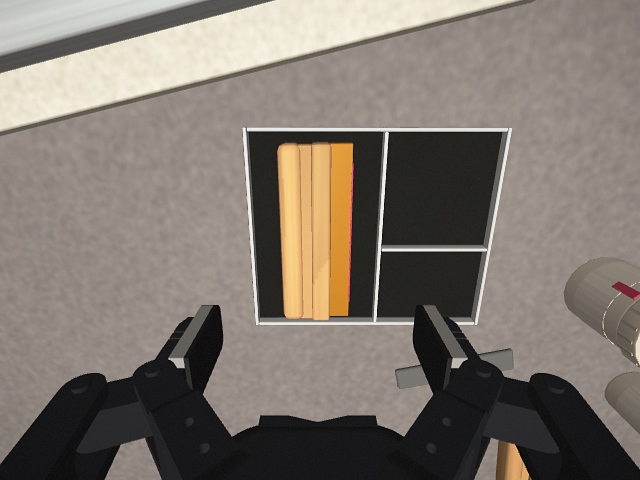

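```bash
python3 - <<'E'
from h import *
s=ctrl.read_state();p=wristify(ctrl.capture('wrist'),s)
X=np.vstack([box(34,140,24,0,-10),box(54,140,9,7.5)])
d=ctrl.cut_out(p,'long_squeegee_mid')[0];a=fit(X,[(p,d['pixels'])],[423,295,-.22],z=2);print(d['at'],a)
d=ctrl.cut_out(p,'large_tray')[0];b=fit(M['large_tray'],[(p,d['pixels'])],[466,284,-.22]);print(d['at'],b,d['pixels'].sum())
q=b[0];c,s=np.cos(q[2]),np.sin(q[2]);e=a[0]-q;print(c*e[0]+s*e[1],-s*e[0]+c*e[1],e[2],ctrl.read_state()['ee_pos'])
def tr(x,y):return np.round([q[0]+c*x-s*y,q[1]+s*x+c*y],1)
print(tr(-44.5,0),tr(51.5,34.5),tr(51.5,-46.5))
E
```

```text
[227.6, 315.0] (array([ 4.23956e+02,  2.95418e+02, -2.17000e-01]), np.float64(0.96))
[213.4, 404.1] (array([ 4.66353e+02,  2.83915e+02, -2.20000e-01]), np.float64(0.73)) 36357
-43.88541951356891 1.973467029890326 0.0030000000000000027 [422.13903665 294.61267597 291.85524042]
[422.9 293.6] [524.1 306.3] [506.5 227.3]
```

```bash
python3 -m creep '[[1,[20,-9,10],[0,0,0]],[1,[55,-25,15],[0,0,0]],[1,[90,-41,20],[0,0,0]],[1,[125,-57,20],[0,0,0]],[1,[160,-73,20],[0,0,0]],[1,[195,-89,20],[0,0,0]],[1,[220,-100,20],[0,0,0]],[1,[227,-103.5,20],[0,0,0]],[1,[227,-103.5,20],[0,0,0]],[1,[227,-103.5,20],[0,0,0]]]';python3 - <<'E'
from h import *
p=look('w5')
for d in ctrl.cut_out(p,'large_tub_mid'):print(d['at'],d['confidence'],d['pixels'].sum(),fit(M['large_tub_mid'],[(p,d['pixels'])],[650,191],False))
E
```

```text
time: 7.67
ee_pos: [648.4, 192.0, 311.1]
ee_rot: [[0.976, -0.219, -0.004], [-0.219, -0.976, -0.0], [-0.004, 0.001, -1.0]]
wrist_force: [-0.5, 0.2, 0.5]
grip_width: 85.3
7.6667 [648.4 192.  311.1] -0.221 [-0.5  0.2  0.5] 85.31209058243455
[246.5, 325.4] 0.93 7942 (array([652.865, 189.73 ]), np.float64(0.943))
```

View pics/w5.png

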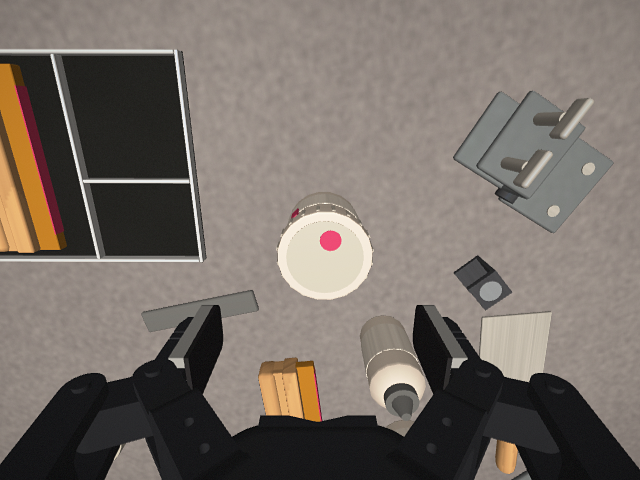

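```bash
python3 -m creep '[[1,[2,-1,-15],[0,0,0]],[1,[2,-1,-45],[0,0,0]],[1,[2,-1,-75],[0,0,0]],[1,[2,-1,-100],[0,0,0]],[1,[2,-1,-110],[0,0,0]],[1,[2,-1,-112],[0,0,0]],[1,[2,-1,-112],[0,0,0]],[0.3,[2,-1,-112],[0,0,0]],[0.3,[2,-1,-112],[0,0,0]],[0.3,[2,-1,-112],[0,0,0]],[0.3,[2,-1,-112],[0,0,0]],[0.3,[2,-1,-112],[0,0,0]]]' 40;python3 - <<'E'
from h import *
p=look('w6')
E
```

```text
time: 8.77
ee_pos: [652.2, 190.9, 202.8]
ee_rot: [[0.976, -0.219, 0.003], [-0.219, -0.976, 0.001], [0.003, -0.002, -1.0]]
wrist_force: [-1.2, -0.2, 6.0]
grip_width: 62.9
8.7667 [652.2 190.9 202.8] -0.221 [-1.2 -0.2  6. ] 62.850276387651505
```

View pics/w6.png

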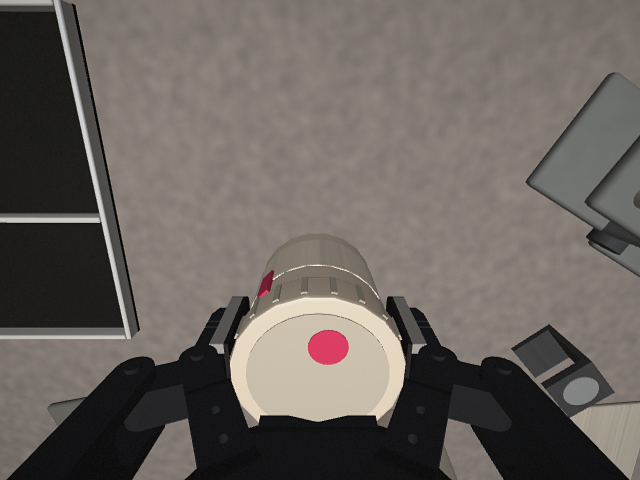

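```bash
python3 -m creep '[[0.3,[0,0,12],[0,0,0]],[0.3,[0,0,40],[0,0,0]],[0.3,[-8,7,55],[0,0,0]],[0.3,[-28,25,60],[0,0,0]],[0.3,[-53,48,60],[0,0,0]],[0.3,[-78,71,60],[0,0,0]],[0.3,[-103,94,55],[0,0,0]],[0.3,[-120,109,45],[0,0,0]],[0.3,[-127.5,116,35],[0,0,0]],[0.3,[-127.5,116,30],[0,0,0]],[0.3,[-127.5,116,30],[0,0,0]],[0.3,[-127.5,116,30],[0,0,0]]]';python3 - <<'E'
from h import *
p=look('w7')
E
```

```text
time: 9.82
ee_pos: [525.4, 304.9, 230.9]
ee_rot: [[0.975, -0.221, 0.001], [-0.221, -0.975, -0.002], [0.002, 0.001, -1.0]]
wrist_force: [-0.3, -0.8, -3.5]
grip_width: 63.2
9.8167 [525.4 304.9 230.9] -0.223 [-0.3 -0.8 -3.5] 63.179269750067085
```

View pics/w7.png

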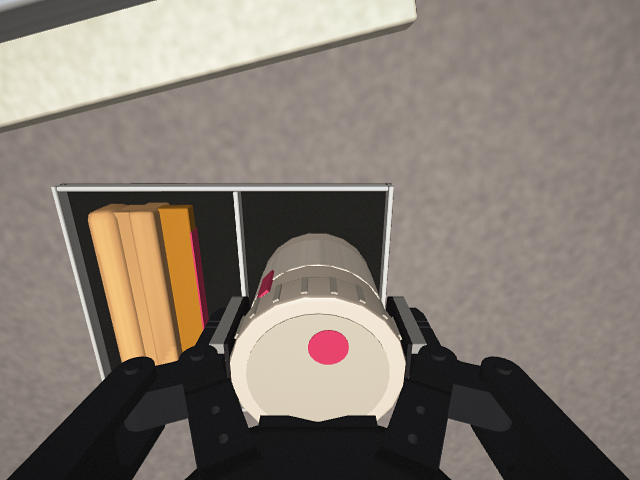

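```bash
python3 -m creep '[[0.3,[0,0,-8],[0,0,0]],[0.3,[0,0,-17],[0,0,0]],[0.3,[0,0,-23],[0,0,0]],[0.3,[0,0,-25.5],[0,0,0]],[0.3,[0,0,-25.5],[0,0,0]],[0.3,[0,0,-25.5],[0,0,0]],[0.9,[0,0,-25.5],[0,0,0]],[0.9,[0,0,-25.5],[0,0,0]],[0.9,[0,0,-25.5],[0,0,0]],[0.9,[0,0,-25.5],[0,0,0]]]';python3 -m creep '[[0.95,[0,0,5],[0,0,0]],[1,[0,0,20],[0,0,0]],[1,[0,0,50],[0,0,0]],[1,[0,0,85],[0,0,0]],[1,[0,0,105],[0,0,0]],[1,[0,0,110],[0,0,0]],[1,[0,0,110],[0,0,0]]]';python3 - <<'E'
from h import *
p=look('w8')
for d in ctrl.cut_out(p,'large_tub_mid'):print(d['at'],d['confidence'],d['pixels'].sum(),fit(M['large_tub_mid'],[(p,d['pixels'])],[524,306],False,z=2))
E
```

```text
time: 10.7
ee_pos: [524.2, 306.7, 205.3]
ee_rot: [[0.976, -0.219, 0.001], [-0.219, -0.976, 0.001], [0.0, -0.001, -1.0]]
wrist_force: [0.5, 0.3, -0.3]
grip_width: 76.8
time: 11.28
ee_pos: [524.5, 306.8, 317.3]
ee_rot: [[0.976, -0.219, 0.004], [-0.219, -0.976, 0.002], [0.003, -0.003, -1.0]]
wrist_force: [0.4, 0.2, -0.3]
grip_width: 85.7
11.2833 [524.5 306.8 317.3] -0.221 [ 0.4  0.2 -0.3] 85.69154343538014
[247.3, 316.0] 0.81 7632 (array([524.039, 304.641]), np.float64(0.942))
```

View pics/w8.png

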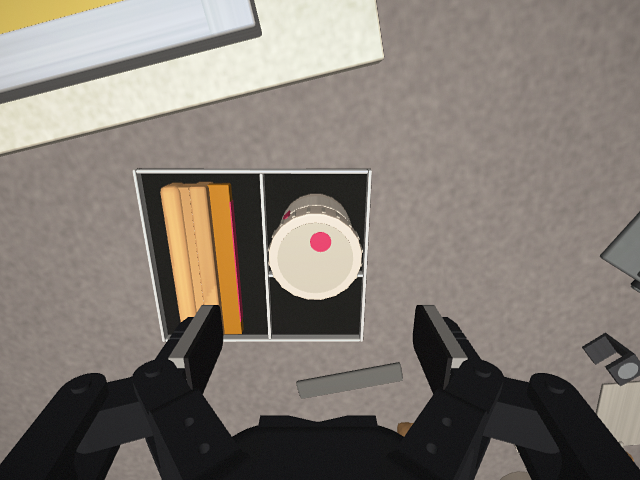

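```bash
python3 -m creep '[[1,[12,-18,5],[0,0,0]],[1,[33,-49,10],[0,0,0]],[1,[54,-81,10],[0,0,0]],[1,[75,-112,10],[0,0,0]],[1,[96,-143,10],[0,0,0]],[1,[117,-174,10],[0,0,0]],[1,[138,-205,10],[0,0,0]],[1,[152,-227,10],[0,0,0]],[1,[158,-235.5,10],[0,0,0]],[1,[158,-235.5,10],[0,0,0]],[1,[158,-235.5,10],[0,0,0]]]';python3 - <<'E'
from h import *
p=look('w9')
for d in ctrl.cut_out(p,'bottle_mid'):print(d['at'],d['confidence'],d['pixels'].sum(),fit(M['bottle_mid'],[(p,d['pixels'])],[682,71],False))
E
```

```text
time: 12.3
ee_pos: [681.2, 71.9, 323.6]
ee_rot: [[0.976, -0.219, -0.003], [-0.219, -0.976, 0.001], [-0.003, -0.0, -1.0]]
wrist_force: [-0.4, 1.3, -0.2]
grip_width: 85.4
12.3 [681.2  71.9 323.6] -0.221 [-0.4  1.3 -0.2] 85.43471014187895
[242.9, 321.7] 0.89 3803 (array([684.725,  69.226]), np.float64(0.966))
```

View pics/w9.png

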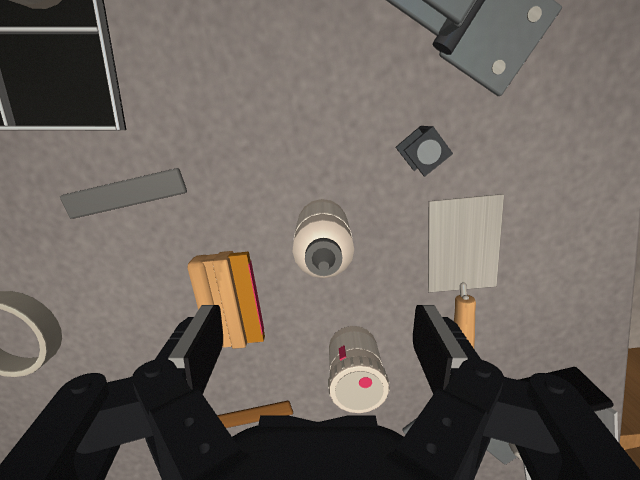

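```bash
python3 -m creep '[[1,[1.5,-1,-15],[0,0,0]],[1,[1.5,-1,-45],[0,0,0]],[1,[1.5,-1,-75],[0,0,0]],[0.8,[1.5,-1,-100],[0,0,0]],[0.8,[1.5,-1,-111],[0,0,0]],[0.8,[1.5,-1,-113],[0,0,0]],[0.8,[1.5,-1,-113],[0,0,0]],[0.2,[1.5,-1,-113],[0,0,0]],[0.2,[1.5,-1,-113],[0,0,0]],[0.2,[1.5,-1,-113],[0,0,0]],[0.2,[1.5,-1,-113],[0,0,0]],[0.2,[1.5,-1,-113],[0,0,0]],[0.2,[1.5,-1,-113],[0,0,0]]]' 30;python3 - <<'E'
from h import *
p=look('w10')
E
```

```text
time: 13.48
ee_pos: [684.3, 70.3, 214.2]
ee_rot: [[0.976, -0.219, 0.003], [-0.219, -0.976, 0.001], [0.003, -0.002, -1.0]]
wrist_force: [-1.1, 0.6, 6.4]
grip_width: 43.3
13.4833 [684.3  70.3 214.2] -0.221 [-1.1  0.6  6.4] 43.28508630190472
```

View pics/w10.png

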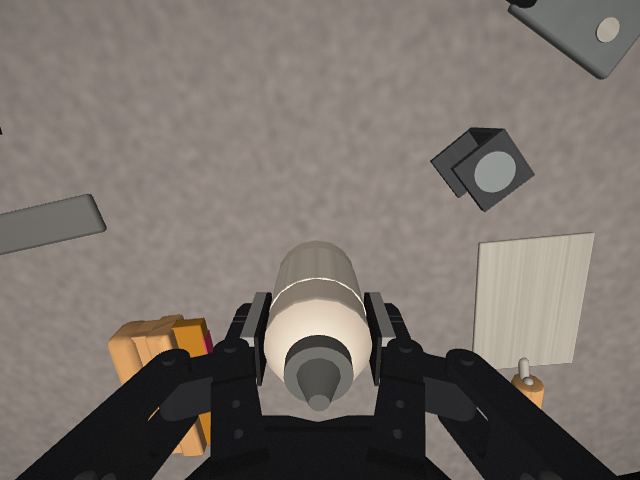

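```bash
python3 -m creep '[[0.2,[0,0,12],[0,0,0]],[0.2,[0,0,40],[0,0,0]],[0.2,[-12,10,58],[0,0,0]],[0.2,[-37,32,60],[0,0,0]],[0.2,[-62,55,60],[0,0,0]],[0.2,[-87,77,60],[0,0,0]],[0.2,[-112,99,60],[0,0,0]],[0.2,[-137,121,60],[0,0,0]],[0.2,[-160,142,50],[0,0,0]],[0.2,[-173,153,40],[0,0,0]],[0.2,[-177,157,30],[0,0,0]],[0.2,[-177,157,30],[0,0,0]],[0.2,[-177,157,30],[0,0,0]]]';python3 - <<'E'
from h import *
p=look('w11')
L=[466.3,284,-.22]
print(proj(p,place(np.array([[7,-13.5,10],[97,-13.5,10],[7,-82,10],[97.5,-82.5,10.]]),L)).round())
E
```

```text
time: 14.62
ee_pos: [506.7, 226.9, 242.6]
ee_rot: [[0.976, -0.219, 0.0], [-0.219, -0.976, -0.001], [0.0, 0.001, -1.0]]
wrist_force: [0.4, -0.4, -1.0]
grip_width: 43.3
14.6167 [506.7 226.9 242.6] -0.22 [ 0.4 -0.4 -1. ] 43.31595021998692
[[243. 208.]
 [389. 208.]
 [250. 306.]
 [383. 307.]]
```

View pics/w11.png

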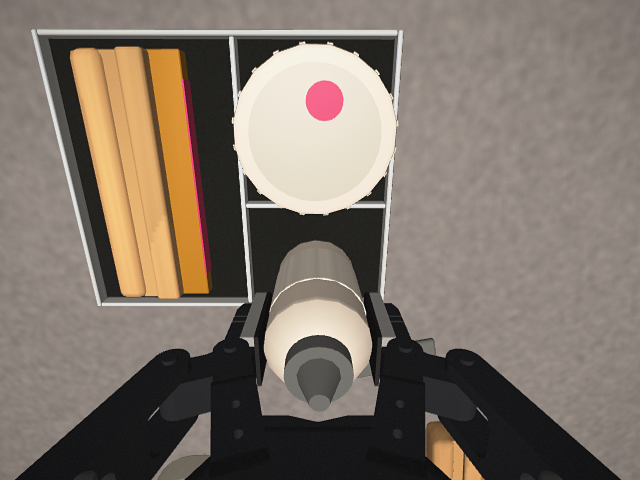

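```bash
python3 -m creep '[[0.2,[0,0,-8],[0,0,0]],[0.2,[0,0,-17],[0,0,0]],[0.2,[0,0,-23],[0,0,0]],[0.2,[0,0,-25.7],[0,0,0]],[0.2,[0,0,-25.7],[0,0,0]],[0.2,[0,0,-25.7],[0,0,0]],[0.68,[0,0,-25.7],[0,0,0]],[0.68,[0,0,-25.7],[0,0,0]],[0.68,[0,0,-25.7],[0,0,0]],[0.68,[0,0,-25.7],[0,0,0]]]';python3 -m creep '[[0.7,[0,0,5],[0,0,0]],[0.75,[0,0,20],[0,0,0]],[0.85,[0,0,50],[0,0,0]],[0.85,[0,0,85],[0,0,0]],[0.85,[0,0,105],[0,0,0]],[0.85,[0,0,110],[0,0,0]],[0.85,[0,0,110],[0,0,0]]]';python3 - <<'E'
from h import *
p=look('w12')
for d in ctrl.cut_out(p,'bottle_mid'):print(d['at'],d['confidence'],d['pixels'].sum(),fit(M['bottle_mid'],[(p,d['pixels'])],[506,227],False,z=2))
E
```

```text
time: 15.5
ee_pos: [506.6, 227.1, 216.5]
ee_rot: [[0.976, -0.219, 0.0], [-0.219, -0.976, 0.0], [0.0, -0.0, -1.0]]
wrist_force: [-0.2, 0.7, -0.5]
grip_width: 58.2
time: 16.08
ee_pos: [507.0, 227.1, 328.4]
ee_rot: [[0.976, -0.219, 0.004], [-0.219, -0.976, 0.002], [0.003, -0.003, -1.0]]
wrist_force: [-0.6, -0.3, -0.5]
grip_width: 72.8
16.0833 [507.  227.1 328.4] -0.221 [-0.6 -0.3 -0.5] 72.83901868257244
[242.4, 314.4] 0.83 3680 (array([506.361, 225.069]), np.float64(0.962))
```

View pics/w12.png

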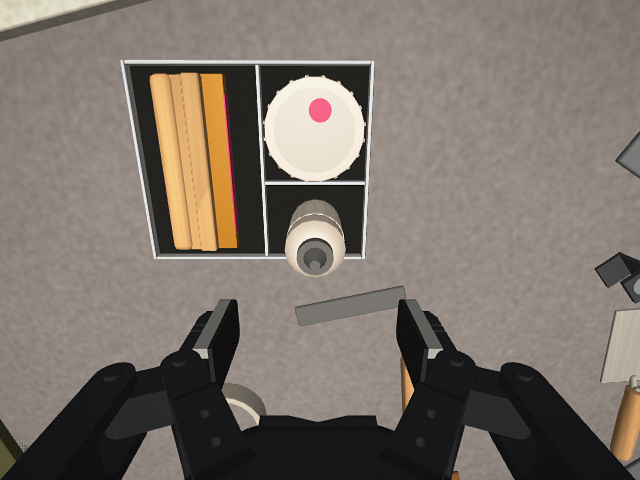

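```bash
python3 -m creep '[[0.85,[7,-20,0],[0,0,0.03]],[0.85,[20,-56,-5],[0,0,0.06]],[0.85,[33,-92,-15],[0,0,0.098]],[0.85,[46,-128,-25],[0,0,0.098]],[0.85,[59,-164,-35],[0,0,0.098]],[0.85,[70,-195,-45],[0,0,0.098]],[0.85,[75.5,-210,-52],[0,0,0.098]],[0.85,[75.5,-210,-52],[0,0,0.098]],[0.85,[75.5,-210,-52],[0,0,0.098]]]' 40;python3 - <<'E'
from h import *
p=look('w13')
l=ctrl.cut_out(p,'short_squeegee_mid')
X=np.vstack([box(34,92,24,0,-10),box(54,92,9,7.5)])
for d in l: print(d['at'],d['confidence'],d['pixels'].sum(),fit(X,[(p,d['pixels'])],[582,17,-.123]))
E
```

```text
time: 16.93
ee_pos: [581.4, 15.9, 272.4]
ee_rot: [[0.992, -0.125, -0.004], [-0.125, -0.992, -0.0], [-0.004, 0.001, -1.0]]
wrist_force: [-0.1, 1.1, 0.2]
grip_width: 72.8
16.9333 [581.4  15.9 272.4] -0.125 [-0.1  1.1  0.2] 72.83076377687948
[239.5, 319.1] 0.9 9722 (array([ 5.82702e+02,  1.60190e+01, -1.09000e-01]), np.float64(0.96))
```

View pics/w13.png

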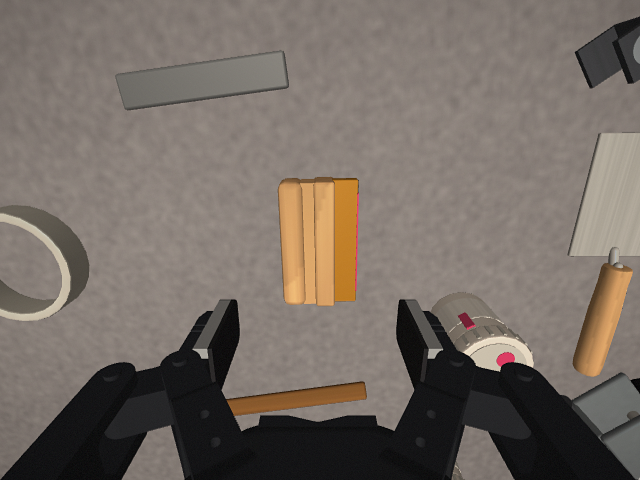

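```bash
python3 -m creep '[[0.85,[0.5,-0.5,-30],[0,0,0.006]],[0.85,[0.5,-0.5,-62],[0,0,0.006]],[0.85,[0.5,-0.5,-85],[0,0,0.006]],[0.85,[0.5,-0.5,-94],[0,0,0.006]],[0.85,[0.5,-0.5,-97],[0,0,0.006]],[0.85,[0.5,-0.5,-97],[0,0,0.006]],[0.3,[0.5,-0.5,-97],[0,0,0.006]],[0.3,[0.5,-0.5,-97],[0,0,0.006]],[0.3,[0.5,-0.5,-97],[0,0,0.006]],[0.3,[0.5,-0.5,-97],[0,0,0.006]],[0.3,[0.5,-0.5,-97],[0,0,0.006]],[0.3,[0.5,-0.5,-97],[0,0,0.006]]]' 40; python3 - <<'E'
from h import *
p=look('w14')
E
```

```text
time: 18.03
ee_pos: [583.0, 16.9, 179.3]
ee_rot: [[0.993, -0.117, 0.002], [-0.117, -0.993, 0.001], [0.002, -0.001, -1.0]]
wrist_force: [-1.3, 0.3, 5.1]
grip_width: 52.3
18.0333 [583.   16.9 179.3] -0.117 [-1.3  0.3  5.1] 52.30430912250324
```

View pics/w14.png

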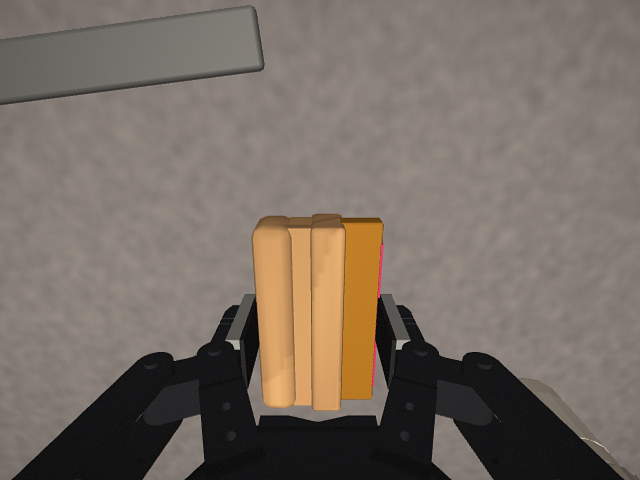

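```bash
python3 -m creep '[[0.3,[0,0,10],[0,0,0]],[0.3,[0,0,38],[0,0,0]],[0.3,[-8,-15,65],[0,0,0]],[0.3,[-23,-45,75],[0,0,0.01]],[0.3,[-39,-78,75],[0,0,0.02]],[0.3,[-55,-111,75],[0,0,0.03]],[0.3,[-71,-144,75],[0,0,0.038]],[0.3,[-88,-177,75],[0,0,0.038]],[0.3,[-104,-210,75],[0,0,0.038]],[0.3,[-120,-243,75],[0,0,0.038]],[0.3,[-137,-276,70],[0,0,0.038]],[0.3,[-152,-306,60],[0,0,0.038]],[0.3,[-160,-322,50],[0,0,0.038]],[0.3,[-163,-327,42],[0,0,0.038]],[0.3,[-163,-327,40],[0,0,0.038]],[0.3,[-163,-327,40],[0,0,0.038]],[0.3,[-163,-327,40],[0,0,0.038]]]'; python3 - <<'E'
from h import *
p=look('w15')
L=[454,-313.3,-.079];X=np.array([[-87.5,58,10],[87.5,58,10],[87.5,-58,10.],[17,58,10]])
print(proj(p,place(X,L)).round())
E
```

```text
time: 19.5
ee_pos: [421.0, -308.8, 218.1]
ee_rot: [[0.997, -0.076, 0.002], [-0.076, -0.997, 0.001], [0.002, -0.001, -1.0]]
wrist_force: [0.5, 0.3, -1.6]
grip_width: 52.5
19.5 [ 421.  -308.8  218.1] -0.076 [ 0.5  0.3 -1.6] 52.509587116547415
[[212. 178.]
 [545. 179.]
 [504. 361.]
 [411. 178.]]
```

View pics/w15.png

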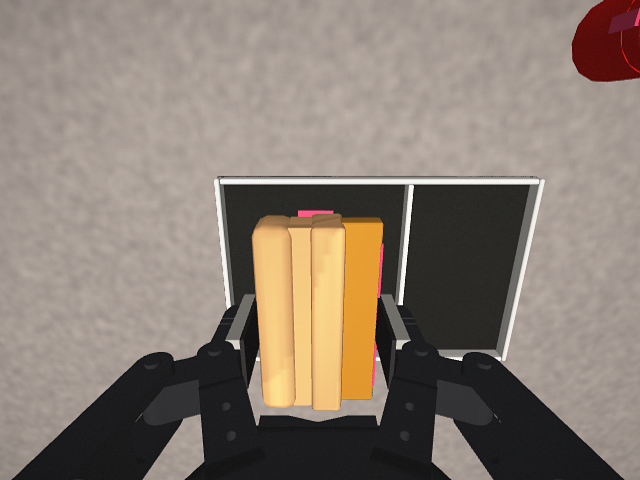

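```bash
python3 -m creep '[[0.3,[0,0,-10],[0,0,0]],[0.3,[0,0,-22],[0,0,0]],[0.3,[0,0,-30],[0,0,0]],[0.3,[0,0,-34],[0,0,0]],[0.3,[0,0,-35.5],[0,0,0]],[0.3,[0,0,-35.5],[0,0,0]],[0.3,[0,0,-35.5],[0,0,0]],[0.74,[0,0,-35.5],[0,0,0]],[0.74,[0,0,-35.5],[0,0,0]],[0.74,[0,0,-35.5],[0,0,0]],[0.74,[0,0,-35.5],[0,0,0]]]';python3 -m creep '[[0.74,[0,0,10],[0,0,0]],[0.74,[0,0,40],[0,0,0]],[0.74,[0,0,78],[0,0,0]],[0.68,[0,0,110],[0,0,0]],[0.68,[0,0,112],[0,0,0]],[0.68,[0,0,112],[0,0,0]]]';python3 - <<'E'
from h import *
p=look('w16')
X=np.vstack([box(34,92,24,0,-10),box(54,92,9,7.5)])
d=ctrl.cut_out(p,'short_squeegee_mid')[0];a=fit(X,[(p,d['pixels'])],[419,-310,-.08],z=2);print(d['at'],a)
d=ctrl.cut_out(p,'small_tray')[0];b=fit(M['small_tray'],[(p,d['pixels'])],[454,-313,-.08]);print(d['at'],b,d['pixels'].sum())
q=b[0];c,s=np.cos(q[2]),np.sin(q[2]);e=a[0]-q;print(c*e[0]+s*e[1],-s*e[0]+c*e[1],e[2])
print(q[0]+c*51.5,q[1]+s*51.5)
E
```

```text
time: 20.47
ee_pos: [419.6, -310.7, 182.3]
ee_rot: [[0.997, -0.079, 0.001], [-0.079, -0.997, -0.0], [0.001, 0.0, -1.0]]
wrist_force: [-0.7, -0.4, 0.1]
grip_width: 63.2
time: 20.97
ee_pos: [419.9, -311.0, 296.7]
ee_rot: [[0.997, -0.079, 0.004], [-0.079, -0.997, -0.003], [0.005, 0.002, -1.0]]
wrist_force: [0.1, 0.4, -0.5]
grip_width: 57.8
20.9667 [ 419.9 -311.   296.7] -0.08 [ 0.1  0.4 -0.5] 57.832535131327084
[230.7, 314.9] (array([ 4.20803e+02, -3.11587e+02, -8.20000e-02]), np.float64(0.957))
[219.4, 390.5] (array([ 4.54535e+02, -3.13526e+02, -7.90000e-02]), np.float64(0.729)) 22651
-33.779815742894044 -0.7291045028866312 -0.0030000000000000027
505.8743778129966 -317.5902694022905
```

View pics/w16.png

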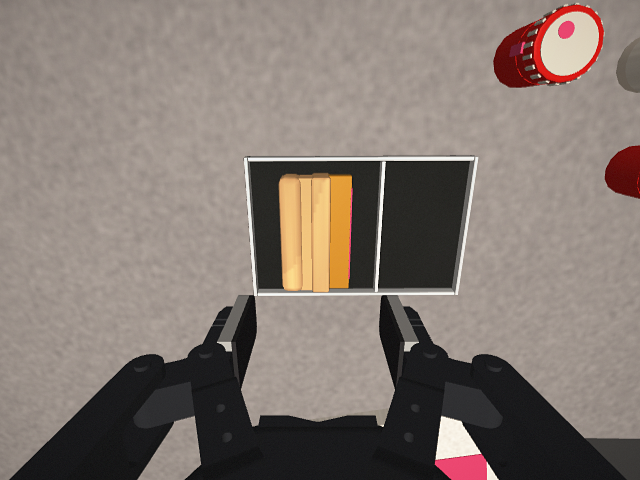

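```bash
python3 -m creep '[[0.65,[18,8,5],[0,0,0]],[0.65,[53,23,10],[0,0,0]],[0.65,[89,38,10],[0,0,0]],[0.65,[125,53,10],[0,0,0]],[0.65,[161,68,10],[0,0,0]],[0.65,[197,84,10],[0,0,0]],[0.65,[228,97,5],[0,0,0]],[0.65,[240,102.5,0],[0,0,0]],[0.65,[240,102.5,0],[0,0,0]],[0.65,[240,102.5,0],[0,0,0]]]';python3 - <<'E'
from h import *
p=look('w17')
for d in ctrl.cut_out(p,'small_tub_mid'):
    q0=unproj(p,d['at'][1],d['at'][0],30);print(d['at'],d['confidence'],d['pixels'].sum(),fit(M['small_tub_mid'],[(p,d['pixels'])],q0,False))
E
```

```text
time: 21.95
ee_pos: [659.1, -207.2, 291.7]
ee_rot: [[0.997, -0.077, -0.004], [-0.077, -0.997, 0.001], [-0.004, -0.0, -1.0]]
wrist_force: [-0.0, -0.5, -0.1]
grip_width: 55.4
21.95 [ 659.1 -207.2  291.7] -0.077 [-0.  -0.5 -0.1] 55.40403381947507
[237.3, 199.3] 0.97 3595 (array([ 573.955, -198.021]), np.float64(0.895))
[248.4, 318.8] 0.92 3243 (array([ 661.133, -208.033]), np.float64(0.922))
[332.7, 336.9] 0.84 3148 (array([ 667.851, -282.252]), np.float64(0.906))
[388.0, 384.5] 0.68 322 (array([ 701.923, -370.425]), np.float64(0.096))
[333.0, 450.7] 0.57 2337 (array([ 758.096, -297.125]), np.float64(0.618))
```

View pics/w17.png

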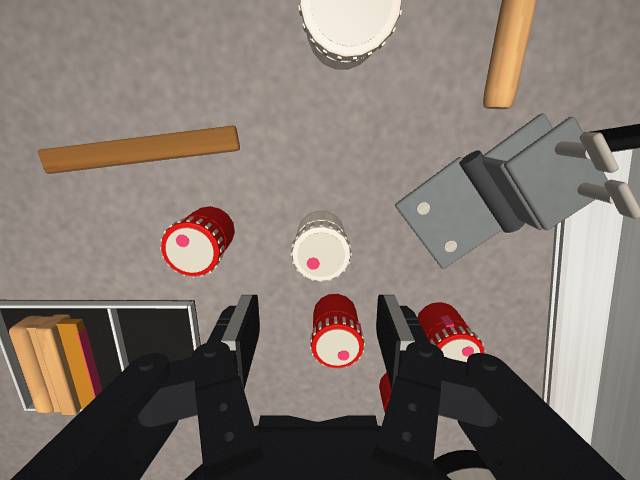

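```bash
python3 -m creep '[[0.65,[1,0,-25],[0,0,0]],[0.65,[1,0,-55],[0,0,0]],[0.65,[1,0,-82],[0,0,0]],[0.65,[1,0,-100],[0,0,0]],[0.65,[1,0,-107],[0,0,0]],[0.65,[1,0,-109],[0,0,0]],[0.65,[1,0,-109],[0,0,0]],[0.2,[1,0,-109],[0,0,0]],[0.2,[1,0,-109],[0,0,0]],[0.2,[1,0,-109],[0,0,0]],[0.2,[1,0,-109],[0,0,0]],[0.2,[1,0,-109],[0,0,0]],[0.2,[1,0,-109],[0,0,0]]]' 30;python3 - <<'E'
from h import *
p=look('w18')
E
```

```text
time: 23.13
ee_pos: [661.2, -208.4, 186.8]
ee_rot: [[0.997, -0.079, 0.002], [-0.079, -0.997, -0.001], [0.003, 0.001, -1.0]]
wrist_force: [-1.2, -0.2, 6.0]
grip_width: 38.6
23.1333 [ 661.2 -208.4  186.8] -0.079 [-1.2 -0.2  6. ] 38.60508348736636
```

View pics/w18.png

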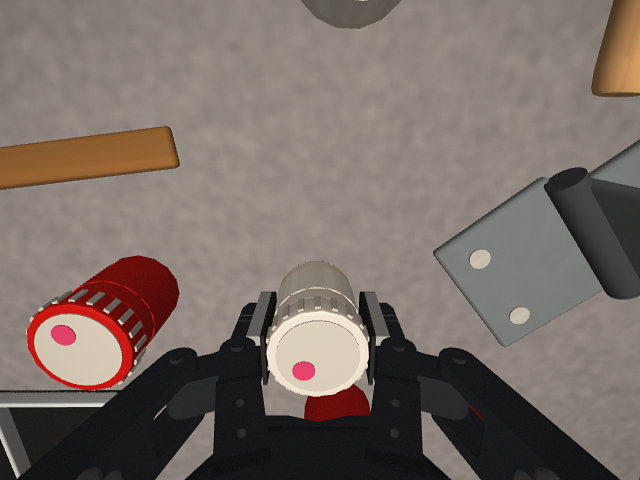

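```bash
python3 -m creep '[[0.2,[0,0,12],[0,0,0]],[0.2,[0,0,45],[0,0,0]],[0.2,[0,0,80],[0,0,0]],[0.2,[-6,-4,98],[0,0,0]],[0.2,[-26,-18,100],[0,0,0]],[0.2,[-54,-38,100],[0,0,0]],[0.2,[-82,-58,100],[0,0,0]],[0.2,[-110,-78,100],[0,0,0]],[0.2,[-136,-96,90],[0,0,0]],[0.2,[-150,-106,75],[0,0,0]],[0.2,[-155,-109.5,50],[0,0,0]],[0.2,[-155,-109.5,32],[0,0,0]],[0.2,[-155,-109.5,30],[0,0,0]],[0.2,[-155,-109.5,30],[0,0,0]],[0.2,[-155,-109.5,30],[0,0,0]]]';python3 - <<'E'
from h import *
p=look('w19')
E
```

```text
time: 24.43
ee_pos: [506.5, -317.2, 216.2]
ee_rot: [[0.997, -0.078, 0.002], [-0.078, -0.997, -0.0], [0.002, 0.0, -1.0]]
wrist_force: [0.4, 0.0, -0.3]
grip_width: 38.8
24.4333 [ 506.5 -317.2  216.2] -0.078 [ 0.4  0.  -0.3] 38.79053634418256
```

View pics/w19.png

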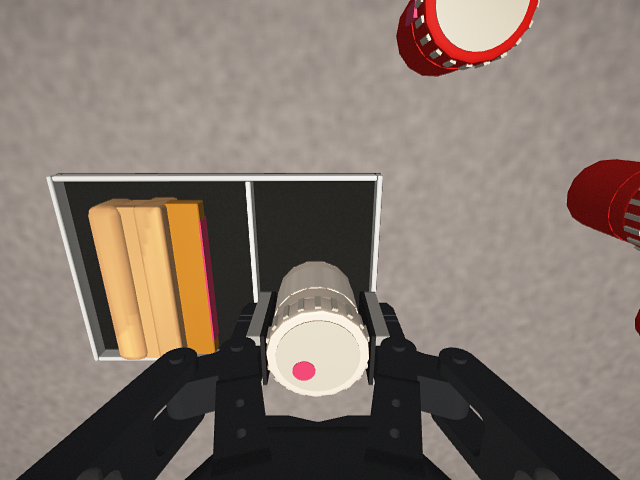

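```bash
python3 -m creep '[[0.2,[0,0,-8],[0,0,0]],[0.2,[0,0,-17],[0,0,0]],[0.2,[0,0,-23],[0,0,0]],[0.2,[0,0,-25.7],[0,0,0]],[0.2,[0,0,-25.7],[0,0,0]],[0.2,[0,0,-25.7],[0,0,0]],[0.6,[0,0,-25.7],[0,0,0]],[0.6,[0,0,-25.7],[0,0,0]],[0.6,[0,0,-25.7],[0,0,0]],[0.6,[0,0,-25.7],[0,0,0]]]';python3 -m creep '[[0.6,[0,0,5],[0,0,0]],[0.6,[0,0,25],[0,0,0]],[0.7,[0,0,60],[0,0,0]],[0.7,[0,0,95],[0,0,0]],[0.7,[0,0,125],[0,0,0]],[0.7,[0,0,150],[0,0,0]],[0.7,[0,0,155],[0,0,0]],[0.7,[0,0,155],[0,0,0]],[0.7,[0,0,155],[0,0,0]],[0.7,[0,0,155],[0,0,0]]]';python3 - <<'E'
from h import *
p=look('w20')
for n in('top','scene'):
    q=ctrl.capture(n);cv2.imwrite(f'pics/{n}9.png',q['color'][:,:,::-1])
for d in ctrl.cut_out(p,'small_tub_mid')[:3]:
    q0=unproj(p,d['at'][1],d['at'][0],30);print(d['at'],d['confidence'],fit(M['small_tub_mid'],[(p,d['pixels'])],q0,False,z=2))
E
```

```text
time: 25.32
ee_pos: [505.6, -317.6, 189.3]
ee_rot: [[0.997, -0.079, 0.0], [-0.079, -0.997, -0.0], [0.0, -0.0, -1.0]]
wrist_force: [-0.7, 0.7, -0.4]
grip_width: 51.2
time: 26.15
ee_pos: [504.9, -317.4, 343.0]
ee_rot: [[0.997, -0.079, -0.003], [-0.079, -0.997, 0.001], [-0.003, -0.001, -1.0]]
wrist_force: [-0.1, 0.3, -0.1]
grip_width: 60.0
26.15 [ 504.9 -317.4  343. ] -0.079 [-0.1  0.3 -0.1] 59.97074505498844
[177.5, 611.6] 0.94 (array([ 759.045, -298.564]), np.float64(0.964))
[254.0, 564.0] 0.92 (array([ 721.833, -365.118]), np.float64(0.903))
[167.4, 512.9] 0.75 (array([ 666.198, -282.659]), np.float64(0.921))
```

View pics/w20.png

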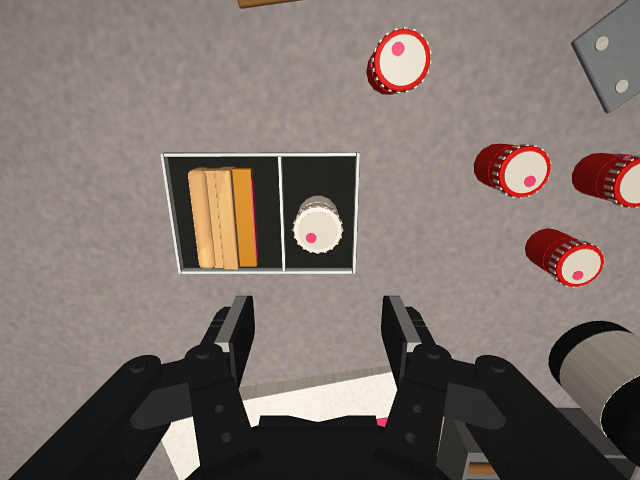

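View pics/top9.png

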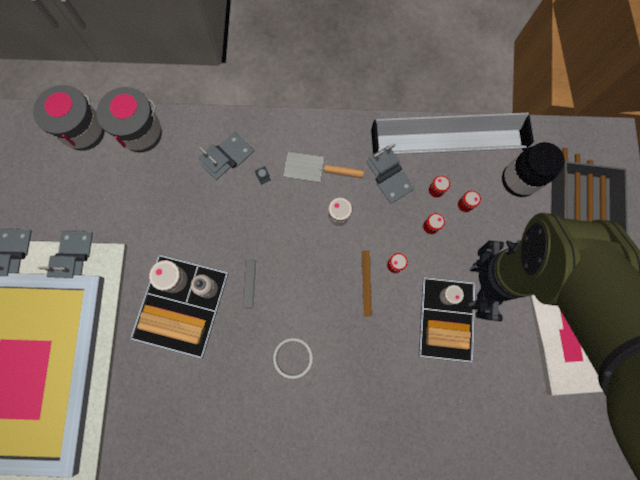

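View pics/scene9.png

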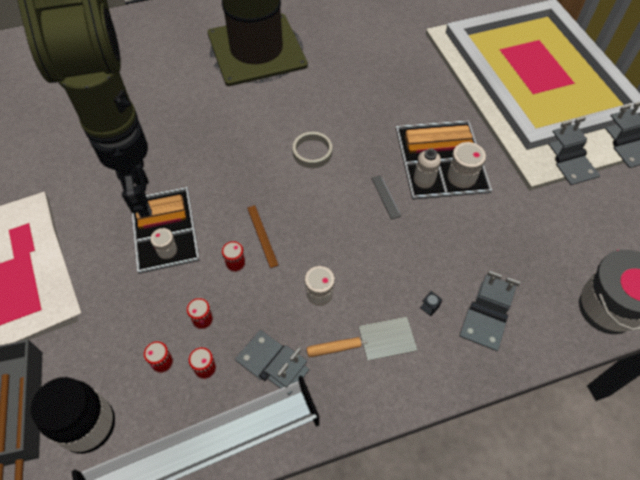

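The top view shows all five items in their bays. The long squeegee is at about (172,323), the large tub at (168,277), the bottle at (204,287), the short squeegee at (449,335) and the small tub at (453,295). The middle tub is still at (340,210), the red tubs have not moved, and the gripper is clear of everything.

```bash
python3 -c "
from rig import ctrl
print(ctrl.finish_job(),ctrl.read_state()['time'])"
```

```text
the job is handed in; nothing more can be done
the job is handed in; nothing more can be done
```

Both trays are packed in the order asked, and I handed the job in at about 27 s of the 128 s allowed.

- **Large tray:** The long squeegee lies in the long bay, within 0.003 rad of parallel to the rib and 2 mm off the bay centre. The largest tub stands in the bigger squarish bay and the bottle in the smaller one, each within about 2–3 mm of centre.
- **Small tray:** The short squeegee lies in the wide bay, within 0.003 rad of parallel and 1 mm off centre. The smallest tub stands near the middle of the narrow bay. I checked the tub by eye only, because the network's three best finds in that last picture were all red look-alikes.
- **Left alone:** The middle tub and the red look-alikes are where they were.
- **Camera disagreement:** The wrist camera placed things 1–4 mm farther in x than the two fixed cameras. I mostly followed the wrist camera for placing, and the bays had ample clearance.
- **Forces:** The highest wrist force I saw was about 8 N, when the fingers closed.

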